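# Hook the washed caddy onto the slotted post and press it home

### The arm

A 6-joint arm with a two-finger parallel gripper is mounted at the origin on a cart in front of the work surface, level with it; the furniture and walls round the work are solid. World frame = base frame: x ahead of the robot, y to its left, z up, the work surface at z = 0. Lengths are in m, angles in degrees, forces in N, time in s.
With the tool pointing down it reaches from about 0.25 to 0.775 m from the base axis. Payload 4 kg.
Tool frame: the origin (TCP) lies at the very end of the fingers, on their centre line; the grasp point (between the pads) lies 19 mm behind it (ctrl.grip_point_offset is the distance from the TCP to the grasp point, in m); z points along the fingers, y is the line along which they close (so a half turn about z gives the same grasp; the last joint's range is limited). The gripper opens to 94 mm and grips with 3 to 60 N. Pads are 16 mm wide; open, the fingers measure 119 mm over their backs; the gripper's body (75 mm by 177 mm) begins 78 mm behind the grasp point.
Start: joints at [70.067, 4.996, 78.535, -0, 96.463, -5.907], TCP at [0.133, 0.534, 0.206] pointing down, gripper open.
Joint ranges: [-177.83, 177.83], [-43.37, 116.18], [15.69, 146.23], [-61.86, 241.86], [9.47, 152.12], [-147.06, 147.06]. Speed limits (degrees/s): [159.86, 159.86, 180, 180, 180, 180].

### API

Orientations are given as [roll, pitch, yaw] about the fixed x, y, z axes, in that order (R = Rz(yaw) Ry(pitch) Rx(roll)).
In Python, from plant import read_state, snapshot, sign_off, ctrl gives the robot as it stands. The module is installed in compiled form; this text tells all that it offers.
- The arm moves only by the tool drive_tool, never from a script. Its argument "steps" is a list of rows, each an object with "dp": the shift along the tool's x, y, z in mm, a list of three; "rotation": the turn, a rotation vector about the tool's x, y, z in rad, a list of three; "fingers": the gripper's target within -1 to 1 (fully open at 1, half-way at 0, shut at -1). In form: [{"dp": [dx, dy, dz], "rotation": [wx, wy, wz], "fingers": fingers}, ...]. A call has 1 to 20 rows; each row is the pose to reach, as a shift and turn from the pose commanded when the call began, along the tool's axes at that moment; what a row does not reach only later rows make up. A row lasts 1/12 s, in which the tool goes at most 41.7 mm and 7.16 degrees, less where a joint would pass 70% of its speed; a pose out of reach is approached as far as the arm can. A call with a gripper value outside its range is refused whole. The fingers move at their own pace and stop on an object; "newtons" is the grip in N (left out, the last holds). Time passes only in rows, so rows that repeat a pose let the fingers close. It gives the time, the measured TCP pose, the force, the opening and the grip force at its end, in the units of the state.
- read_state(): the state, without advancing time (a new reading comes with each control period).
- snapshot(name): name is "scene" or "side" or "wrist"; returns a dict with "frame" (384x512x3 uint8, red, green, blue), "fovy" (degrees; the focal length in pixels is half the picture's height over the tangent of half this angle, whatever the lens; pixels are square), "cx", "cy" (the principal point, pixels), "R" (3x3) and "t" (3): a world point X has camera coordinates R X + t. Camera axes: x right, y down, z forward; pixel columns grow to the right and rows downward; lengths in m; the calibration is good to about 2 mm. A picture is of the moment at which its call begins. There is no depth.
- sign_off(): hands the job in; it is judged then, once.
The state is a dict: "clock": time; "joints": joint angles; "qd": joint speeds; "joint_torque": joint torques, N m; "position": TCP position; "eef_rot": TCP orientation; "force": force on the tool from outside, world axes, zero at the start; "moment": the same for the moment, N m; "finger_gap": finger opening in m; "grip_force": force on a finger pad.
Only numpy, scipy, OpenCV 4.12 (cv2) and the standard library are available. Lean on these libraries where they do the work, as an engineer would, in place of code of your own. Each camera call takes 0.05 s, during which the arm holds its last target. There are 200 camera calls.

### The job

The empty, washed steel caddy on the counter goes back on the serving stand. Hang it by its two hooks in the empty slotted post, level with the full caddy on the other post, and press it down until it is fully home and the spring button has snapped out above its back plate; then let go. Leave the things standing around where they are.

Things in the scene. Friction and masses are not known exactly. Their poses are not given: they have to be found in the camera images.
- caddy: Loose, empty two-compartment steel caddy, 0.3 kg, upright on the counter. Origin: centre of the tray's underside; x to its back (the hooked side), z up. Tray 92 deep (x), 104 wide, 50 high; a 4 mm divider along x at y = 0 carries a wooden grip bar. Back wall, rear face at x = +46 mm, rises at the middle as a back plate 40 wide to z = 93.5 mm. Hung up, the rear face lies against the post.
- caddy_grip (a point): Centre of the caddy's wooden grip bar, where to hold it: 88 mm above the caddy's origin. The bar is 56 mm long (x), 14 thick (y), 24 high (z).
- caddy_hook (a point): On the caddy's rear face, y = 0, at the underside of the upper hook's neck: x = 46, z = 62 mm from the caddy's origin. It meets post_seat when home. Axes as the caddy's. Two hooks, 5 mm thick, stand on the rear face one above the other, 44 mm apart: each a neck 8 mm high, undersides at z = 62 and 18 mm, and a lip 6 to 11 mm behind the face that hangs 10 mm below the neck's underside.
- empty_post: The post without a caddy: fixed upright steel channel, 40 mm wide, 325 high, hollow behind. Origin: at counter height under the middle of its front face; x points into the post, z up. One column of six slots at y = 0 in the 4 mm front face, each 12 wide, 26 high, lower edges at z = 30, 74, 118, 162, 206, 250 mm; the two to use are 118 and 162. On the left or the right of the stand.
- post_seat (a point): On the empty post's front face at the lower edge of its 162 mm slot, axes as the post's: where caddy_hook is when home (caddy underside then 100 mm above the counter). To enter, the caddy must be 10 to 18 mm above home (14 is the middle), upright, rear face square to the post; push it in until the rear face touches, then down to home. The lips then have 2 mm play behind the face.
- catch (a joint): Round spring button, 8 mm across, 4.5 mm out of the empty post's front face, 199 mm above the counter. Value in m: 0 = out, grows as pressed in (2.4 N at first, 4.2 N when flush). The back plate pushes it in as the hooks enter, and it pushes the caddy back out if let go before it is down. It snaps out 1.5 mm above the plate's top edge when the caddy is home.
- stand: The fixed serving stand. Origin: on the counter midway between the posts' front faces, which are 85 mm to either side in y; axes as the posts'. Base plate 8 mm high. A wooden top board with jars, underside 325 and top 343 mm high, reaches 60 mm in front of the posts' faces and 155 mm to each side. The full caddy on the other post is fixed, where this one belongs in height.
- board_edge (a point): Middle of the top board's lower front edge, 60 mm in front of the posts' faces, 325 mm up. The board overhangs the hung caddies' grip bars (46 mm in front of the faces), so a hand pointing straight down does not fit there: hold the caddy with the hand leaning back about 30 to 45 degrees towards the caddy's front.
- cup: Bystander: white cup with handle, 61 x 85 x 50 mm, on the counter to the left. Origin at the underside.
- pourer: Bystander: glass sugar pourer with steel top, 68 mm across, 142 high, left. Origin at the underside.
- salt: Bystander: glass shaker of white salt, 42 mm across, 94 high, right. Origin at the underside.
- pepper: Bystander: glass shaker of dark pepper, 42 mm across, 94 high, right. Origin at the underside.

How it is judged:
By the outcome, as a careful person would: the job done as asked, in the order asked, and still so for the second after the job is handed in, with the robot touching nothing.
It also fails if it takes over 38 s, if anything falls off the work surface, if the arm or the gripper's body presses on something with over 40 N, if the wrist force passes 120 N, or if a joint passes its speed limit or range.

## Working session

There is one attempt and no reset: what is moved stays moved. The work goes in short steps, Python scripts to look and compute and a tool call to move; the robot and the scene stay as the last step left them, time stands still between calls to the robot, and variables do not carry over. Pictures are saved under pics/ and viewed, at most 10 in all, crops included, and the job is handed in when it is done.

Besides the shell and the picture viewer there is one more tool, called after "Emit:" as name(argument=value, ...), one argument or row to a line, values as JSON. drive_tool: Moves the arm, as the interface text tells. Its arguments: {"type":"object","properties":{"steps":{"type":"array"},"newtons":{"type":"number"}},"required":["steps"]}

```bash
mkdir -p pics
cat > h.py <<'E'
import numpy as np, cv2
from plant import read_state, snapshot, sign_off, ctrl
def snap(n,f):
    s=snapshot(n); cv2.imwrite('pics/'+f,s['frame'][:,:,::-1]); np.savez('pics/'+f[:-4]+'.npz',**s); return s
def load(f): return dict(np.load('pics/'+f+'.npz'))
def ray(s,u,v):
    f=192/np.tan(np.radians(float(s['fovy'])/2)); R=s['R'];o=-R.T@s['t']
    d=R.T@np.array([(u-s['cx'])/f,(v-s['cy'])/f,1.]); return o,d/np.linalg.norm(d)
def plane(s,u,v,z):
    o,d=ray(s,u,v); return o+d*(z-o[2])/d[2]
def tri(s1,p1,s2,p2):
    A=[];b=[]
    for s,p in((s1,p1),(s2,p2)):
        o,d=ray(s,*p);P=np.eye(3)-np.outer(d,d);A.append(P);b.append(P@o)
    A=np.vstack(A);b=np.hstack(b);x=np.linalg.lstsq(A,b,rcond=None)[0]
    return x,np.linalg.norm(A@x-b)
def proj(s,X):
    f=192/np.tan(np.radians(float(s['fovy'])/2)); c=s['R']@np.array(X)+s['t']
    return np.array([s['cx']+f*c[0]/c[2],s['cy']+f*c[1]/c[2]])
E
python3 - <<'E'
from h import *
a=[snap(n,n+'0.png') for n in('scene','side','wrist')]
for s in a: print(s['fovy'],s['cx'],s['cy'],-s['R'].T@s['t'],s['R'][2])
print(read_state(),ctrl.grip_point_offset)
E
```

```text
42.305178002933935 254.02701883934364 200.02352036824132 [-0.28730833  1.05672972  1.14757168] [ 0.51769803 -0.61620404 -0.59353292]
45.59034443973977 255.59340672016467 184.1265397081117 [-0.1876149  -0.13552604  1.15533321] [ 0.61408787  0.17254146 -0.77014644]
63.96373923908286 252.59705487521063 193.1200119383186 [0.05458735 0.55343753 0.38441006] [ 0.2690737  -0.06718404 -0.96077346]
{'clock': 0.15, 'joints': array([ 7.00680193e+01,  5.03062386e+00,  7.86015476e+01, -7.30439655e-04,
        9.64650161e+01, -5.90770328e+00]), 'qd': array([-0.06039312, -0.19859751, -0.12771366, -0.03840214, -0.0291406 ,
        0.0616879 ]), 'joint_torque': array([ 1.31141609e-03, -3.40637326e+01, -3.02795684e+01,  7.18189124e-02,
        3.05043161e-02, -1.00567368e-04]), 'position': array([0.1331542 , 0.53320987, 0.2045905 ]), 'eef_rot': array([-1.79903254e+02, -9.28107813e-03,  1.65975633e+02]), 'force': array([-0.65249027, -0.2130768 ,  0.18088212]), 'moment': array([ 0.01673226, -0.03945191, -0.02199221]), 'grip_force': 0.0, 'finger_gap': 0.09376627591524392} 0.0188
```

View pics/scene0.png

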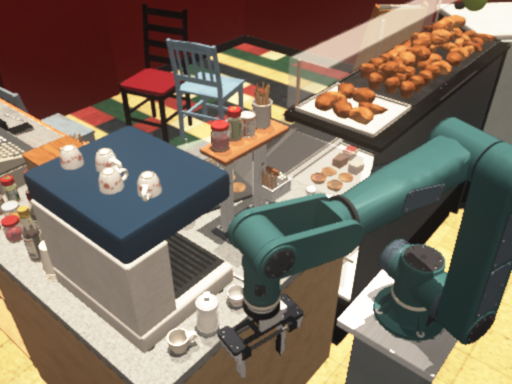

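View pics/side0.png

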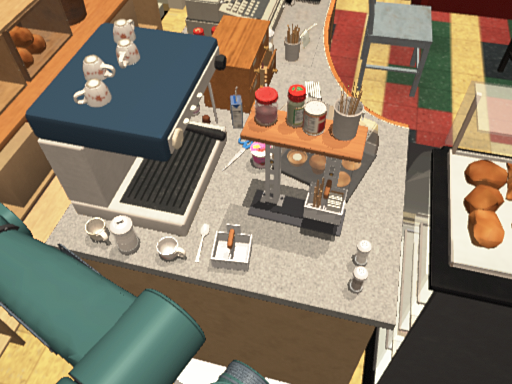

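The side view shows the loose caddy at about (232,247), the full caddy on the right post at (325,203), and the empty left post at (272,180). The arm hides the caddy in the scene view. I'll zoom in next.

Run:
```python
import cv2
i=cv2.imread('pics/side0.png')
cv2.imwrite('pics/c1.png',cv2.resize(i[120:280,200:380],None,fx=4.4,fy=3.75*4.4/4.4,interpolation=cv2.INTER_CUBIC) if 0 else cv2.resize(i[130:275,200:390],None,fx=4,fy=4,interpolation=cv2.INTER_CUBIC))
```

```text
(no output)
```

View pics/c1.png

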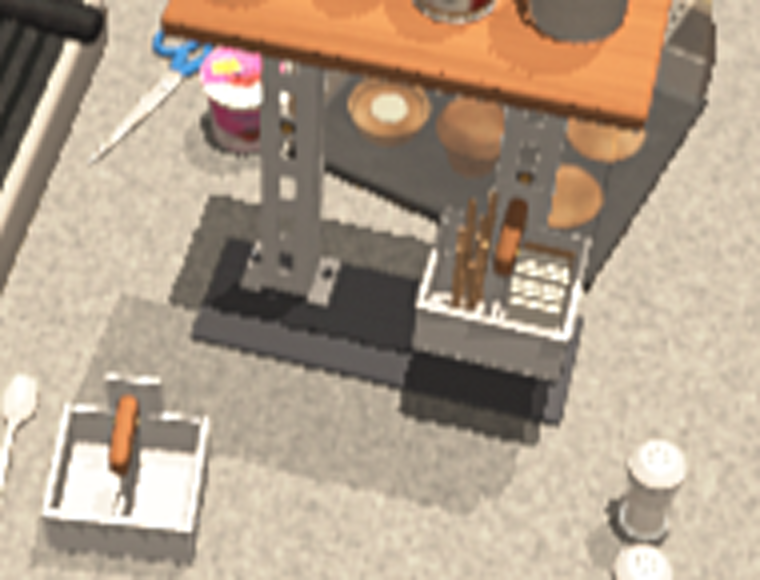

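View pics/wrist0.png

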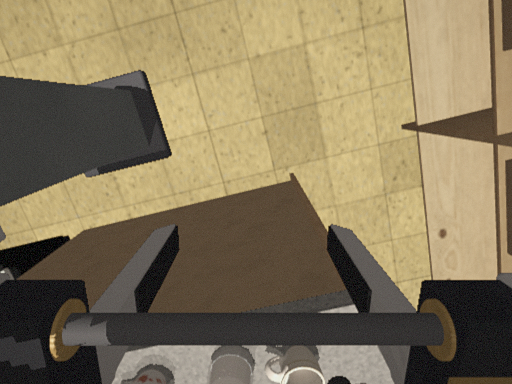

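The crop shows the caddy rim corners (45,518), (195,528), (68,405) and (210,415), and its grip bar from (127,398) to (120,470). The board's lower front edge runs from (163,27) to (640,124). The wrist view shows only floor and the counter edge.

Run:
```python
from h import *
s=load('side0')
P=lambda u,v,z:plane(s,200+u/4,130+v/4,z)
np.set_printoptions(precision=4,suppress=True)
c=[P(*p,.05) for p in((45,518),(195,530),(210,415),(68,405))]
for i in range(4): print(c[i],np.linalg.norm(c[i]-c[i-1]))
print('centre',np.mean(c,0))
print('grip',P(127,398,.1),P(120,470,.08))
a,b=P(163,27,.325),P(640,124,.325);print('board',a,b,np.linalg.norm(a-b))
print('angle of board normal',np.degrees(np.arctan2(*(a-b)[[1,0]]))-90)
for e in ((c[2]-c[1]),(c[3]-c[0])):print('caddy x ang',np.degrees(np.arctan2(e[1],e[0])))
for e in ((c[3]-c[2]),(c[0]-c[1])):print('caddy y ang',np.degrees(np.arctan2(e[1],e[0]))-90)
# base plate
for p in((193,335),(558,425)): print('base',P(*p,.0))
for p in((193,325),(408,385)): print('base top',P(*p,.008))
# post feet
print('feet',P(245,285,.008),P(322,302,.008))
for n in ('cup','x'):pass
for u,v,z in((170,247,.0),(123,235,0),(363,255,.0),(359,281,0)):print(plane(s,u,v,z))
```

```text
[0.4023 0.1636 0.05  ] 0.09408203094109575
[0.4182 0.0603 0.05  ] 0.10450709967603651
[0.5118 0.0742 0.05  ] 0.0946387530196021
[0.4955 0.1764 0.05  ] 0.10345855253612647
centre [0.457  0.1186 0.05  ]
grip [0.48   0.1242 0.1   ] [0.4346 0.1171 0.08  ]
board [0.6192 0.1276 0.325 ] [ 0.6063 -0.1797  0.325 ] 0.3075233107957846
angle of board normal -2.413394125704343
caddy x ang 8.49615611514177
caddy x ang 7.855038903945246
caddy y ang 9.075634340001756
caddy y ang 8.76136075932341
base [0.6121 0.1155 0.    ]
base [ 0.5972 -0.1711  0.    ]
base top [0.6158 0.1163 0.008 ]
base top [ 0.6004 -0.0562  0.008 ]
feet [0.6634 0.0865 0.008 ] [0.6615 0.0238 0.008 ]
[0.4398 0.3089 0.    ]
[0.4453 0.463  0.    ]
[ 0.5493 -0.2458  0.    ]
[ 0.4631 -0.2438  0.    ]
```

```bash
cat >> h.py <<'E'
from scipy.spatial.transform import Rotation as Ro
np.set_printoptions(precision=4,suppress=True)
def pose(grip,yaw,tilt,back=0.):
    t=np.radians(tilt);c,s=np.cos(t),np.sin(t)
    R=Ro.from_euler('z',yaw,degrees=True).as_matrix()@np.array([[-c,0,s],[0,1,0],[-s,0,-c]])
    return np.array(grip)+R[:,2]*(ctrl.grip_point_offset-back),R
def cur():
    st=read_state();return st['position'],Ro.from_euler('xyz',st['eef_rot'],degrees=True).as_matrix()
def delta(p,R,base=None):
    p0,R0=base or cur()
    print('dp',R0.T@(p-p0)*1000,'rot',Ro.from_matrix(R0.T@R).as_rotvec(),'dist',np.linalg.norm(p-p0))
E
python3 - <<'E'
from h import *
y=np.radians(8.5);x=np.array([np.cos(y),np.sin(y),0])
delta(*pose([.457,.1186,.088],8.5,38,.11))
E
```

```text
dp [-362.8092 -345.2057   45.2481] rot [-0.1319 -0.655  -0.378 ] dist 0.5028368212806335
```

Emit:
drive_tool(
  steps=[
    {"dp": [-363,-345,45],"rotation": [-0.132,-0.655,-0.378],"fingers": 1},
    {"dp": [-363,-345,45],"rotation": [-0.132,-0.655,-0.378],"fingers": 1},
    {"dp": [-363,-345,45],"rotation": [-0.132,-0.655,-0.378],"fingers": 1},
    {"dp": [-363,-345,45],"rotation": [-0.132,-0.655,-0.378],"fingers": 1},
    {"dp": [-363,-345,45],"rotation": [-0.132,-0.655,-0.378],"fingers": 1},
    {"dp": [-363,-345,45],"rotation": [-0.132,-0.655,-0.378],"fingers": 1},
    {"dp": [-363,-345,45],"rotation": [-0.132,-0.655,-0.378],"fingers": 1},
    {"dp": [-363,-345,45],"rotation": [-0.132,-0.655,-0.378],"fingers": 1},
    {"dp": [-363,-345,45],"rotation": [-0.132,-0.655,-0.378],"fingers": 1},
    {"dp": [-363,-345,45],"rotation": [-0.132,-0.655,-0.378],"fingers": 1},
    {"dp": [-363,-345,45],"rotation": [-0.132,-0.655,-0.378],"fingers": 1},
    {"dp": [-363,-345,45],"rotation": [-0.132,-0.655,-0.378],"fingers": 1},
    {"dp": [-363,-345,45],"rotation": [-0.132,-0.655,-0.378],"fingers": 1},
    {"dp": [-363,-345,45],"rotation": [-0.132,-0.655,-0.378],"fingers": 1},
    {"dp": [-363,-345,45],"rotation": [-0.132,-0.655,-0.378],"fingers": 1},
    {"dp": [-363,-345,45],"rotation": [-0.132,-0.655,-0.378],"fingers": 1},
    {"dp": [-363,-345,45],"rotation": [-0.132,-0.655,-0.378],"fingers": 1},
    {"dp": [-363,-345,45],"rotation": [-0.132,-0.655,-0.378],"fingers": 1},
  ],
)

```text
clock: 1.65
position: [0.4042, 0.1147, 0.1602]
eef_rot: [179.9, 37.9, -171.2]
force: [-1.1, 0.5, 0.0]
finger_gap: 0.0937
grip_force: 0.0
```

Run:
```python
from h import *
snap('wrist','wrist1.png');s=snap('scene','scene1.png')
delta(*pose([.457,.1186,.088],8.5,38,.11))
i=cv2.imread('pics/scene1.png');w=cv2.imread('pics/wrist1.png')
c=cv2.resize(i[100:290,190:330],None,fx=3,fy=3,interpolation=cv2.INTER_CUBIC)
cv2.imwrite('pics/m1.png',np.hstack([c[:570,:],]))
```

```text
dp [ 2.9081 -3.8532 -1.7909] rot [ 0.0042 -0.0013  0.0035] dist 0.005148903653889101
```

View pics/wrist1.png

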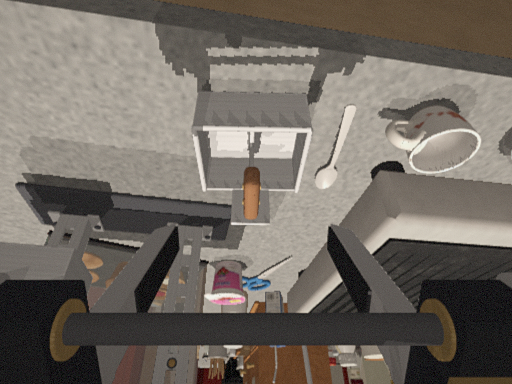

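View pics/m1.png

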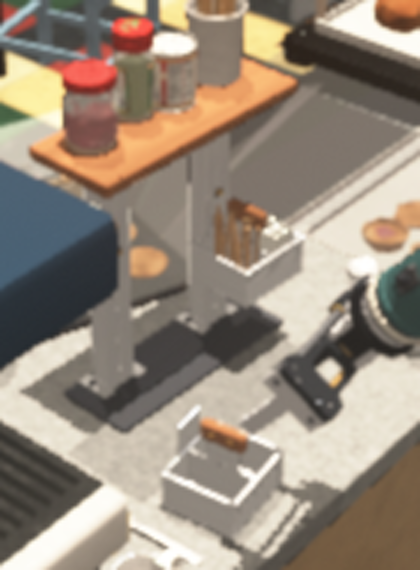

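The wrist view shows the caddy centred between the fingers, with its grip at (251,193), and the empty post at about (188,300) beyond it. The scene crop shows the caddy with its grip at (224,435) and the empty left post at (112,300).

Run:
```python
from h import *
def wood(f,box):
    s=load(f);h=cv2.cvtColor(s['frame'],cv2.COLOR_RGB2HSV)
    m=((h[...,0]<18)&(h[...,1]>120)&(h[...,2]>70)).astype(np.uint8)
    k=np.zeros_like(m);x0,y0,x1,y1=box;k[y0:y1,x0:x1]=1;m*=k
    n,l,st,c=cv2.connectedComponentsWithStats(m);i=1+np.argmax(st[1:,4])
    pts=np.argwhere(l==i)[:,::-1].astype(np.float32);r=cv2.minAreaRect(pts)
    print(f,st[i],c[i],r);return s,c[i],r
W=wood('wrist1',(235,150,275,225));S=wood('side0',(220,220,245,255));C=wood('scene1',(250,235,280,255))
for a,b in((W,S),(W,C),(S,C)):print(tri(a[0],a[1],b[0],b[1]))
for n,(s,c,r) in zip('WSC',(W,S,C)):print(n,plane(s,*c,.09), 'pred',proj(s,[.457,.1186,.088]))
```

```text
wrist1 [243 167  17  52 732] [250.9932 192.4959] ((251.0, 192.5), (51.0, 16.0), 90.0)
side0 [228 229   6  19  90] [230.5    237.8889] ((230.5, 238.0), (18.0, 5.0), 90.0)
scene1 [257 240  15  10  75] [264.0933 244.5467] ((264.0000305175781, 244.5), (15.625468254089355, 5.1209516525268555), 23.198589324951172)
(array([0.4631, 0.1235, 0.0827]), np.float64(0.0006233256987181048))
(array([0.4558, 0.1216, 0.0889]), np.float64(0.001151241554991299))
(array([0.457 , 0.1218, 0.0906]), np.float64(0.0017419574720143832))
W [0.453  0.1216 0.09  ] pred [247.119  192.9701]
S [0.4588 0.1222 0.09  ] pred [231.6092 239.0812]
C [0.4559 0.1218 0.09  ] pred [264.4441 244.3679]
```

Run:
```python
from h import *
delta(*pose([.4565,.1216,.089],8.7,38,.05))
delta(*pose([.4565,.1216,.089],8.7,38,0))
s=load('wrist1')
a=[plane(s,*p,.05) for p in((193,128),(312,128),(304,191),(202,190))]
for i in range(4):
    e=a[i]-a[i-1];print(a[i],np.linalg.norm(e),np.degrees(np.arctan2(e[1],e[0])))
```

```text
dp [ 2.2447 -1.1272 57.4008] rot [ 0.002  -0.0013  0.0007] dist 0.05745571003923712
dp [  2.1789  -1.2274 107.4006] rot [ 0.002  -0.0013  0.0007] dist 0.10742974865090119
[0.4208 0.0658 0.05  ] 0.09056525690787964 -173.87890031082685
[0.4052 0.168  0.05  ] 0.10340312988232248 98.64614639724785
[0.4958 0.1877 0.05  ] 0.09268621415486368 12.249301777067267
[0.5108 0.0755 0.05  ] 0.11323611312550295 -82.37886959841747
```

Emit:
drive_tool(
  steps=[
    {"dp": [1,-1,30],"rotation": [0,0,0],"fingers": 1},
    {"dp": [2,-1,58],"rotation": [0,0,0],"fingers": 1},
    {"dp": [2,-1,80],"rotation": [0,0,0],"fingers": 0.4},
    {"dp": [2,-1,97],"rotation": [0,0,0],"fingers": 0.0},
    {"dp": [2,-1,107],"rotation": [0,0,0],"fingers": -0.3},
    {"dp": [2,-1,107],"rotation": [0,0,0],"fingers": -0.6},
    {"dp": [2,-1,107],"rotation": [0,0,0],"fingers": -0.8},
    {"dp": [2,-1,107],"rotation": [0,0,0],"fingers": -1},
    {"dp": [2,-1,107],"rotation": [0,0,0],"fingers": -1},
    {"dp": [2,-1,107],"rotation": [0,0,0],"fingers": -1},
    {"dp": [2,-1,107],"rotation": [0,0,0],"fingers": -1},
    {"dp": [2,-1,107],"rotation": [0,0,0],"fingers": -1},
  ],
  newtons=50,
)

```text
clock: 2.75
position: [0.4687, 0.1208, 0.0753]
eef_rot: [179.9, 38.0, -171.6]
force: [0.2, -0.1, 0.4]
finger_gap: 0.0305
grip_force: 0.0
```

Run:
```python
from h import *
snap('wrist','wrist2.png');st=read_state();print(st['force'],st['moment'],st['finger_gap'],st['grip_force'],st['position'],st['eef_rot'],st['joints'])
p,R=cur();print('grip pt',p-R[:,2]*.0188)
```

```text
[-0.5948  0.5183  0.0009] [ 0.0113  0.2859 -0.0028] 0.02679937018295105 0.0 [0.4687 0.1207 0.0751] [ 179.9236   37.9803 -171.5831] [  7.0627 -27.0656 128.8847   1.409   40.2183 -92.1435]
grip pt [0.4573 0.119  0.0899]
```

Emit:
drive_tool(
  steps=[
    {"dp": [0,2,0],"rotation": [0,0,0],"fingers": -1},
    {"dp": [0,2,0],"rotation": [0,0,0],"fingers": -1},
    {"dp": [0,2,0],"rotation": [0,0,0],"fingers": -1},
    {"dp": [0,2,0],"rotation": [0,0,0],"fingers": -1},
    {"dp": [0,2,0],"rotation": [0,0,0],"fingers": -1},
    {"dp": [0,2,0],"rotation": [0,0,0],"fingers": -1},
    {"dp": [0,2,0],"rotation": [0,0,0],"fingers": -1},
  ],
)

```text
clock: 3.38
position: [0.4682, 0.1229, 0.0746]
eef_rot: [179.9, 37.9, -171.6]
force: [-2.5, 1.3, 1.8]
finger_gap: 0.0135
grip_force: 49.9
```

Run:
```python
from h import *
snap('side','side3.png')
p,R=cur();print('grip pt',p-R[:,2]*.0188,p,R)
# stand post estimate -> intermediate view pose: caddy lifted, 110 mm short of the face
yaw=-2.4;q=np.radians(yaw);x=np.array([np.cos(q),np.sin(q),0]);f=np.array([.676,.0565,0])
print('lift');delta(*pose([.43,.1216,.26],0,38))
print('view');delta(*pose(f-x*(.046+.10)+[0,0,.202],yaw,38))
```

```text
grip pt [0.4569 0.1212 0.0895] [0.4683 0.1229 0.0747] [[-0.7803 -0.1474  0.6078]
 [-0.1155  0.9891  0.0917]
 [-0.6146  0.0014 -0.7888]]
lift
dp [ -83.8268    2.8998 -150.8546] rot [ 0.0921 -0.0014  0.1158] dist 0.17260487287931495
view
dp [-119.4329  -70.7602  -49.7072] rot [ 0.1179 -0.0014  0.1488] dist 0.14745177635089032
```

Emit:
drive_tool(
  steps=[
    {"dp": [-3,0,-4],"rotation": [0,0,0],"fingers": -1},
    {"dp": [-9,0,-11],"rotation": [0,0,0],"fingers": -1},
    {"dp": [-17,0,-20],"rotation": [0,0,0],"fingers": -1},
    {"dp": [-26,-2,-29],"rotation": [0.004,0,0.005],"fingers": -1},
    {"dp": [-36,-7,-34],"rotation": [0.012,0,0.015],"fingers": -1},
    {"dp": [-46,-14,-38],"rotation": [0.024,0,0.03],"fingers": -1},
    {"dp": [-56,-22,-41],"rotation": [0.037,0,0.047],"fingers": -1},
    {"dp": [-66,-30,-43],"rotation": [0.05,0,0.063],"fingers": -1},
    {"dp": [-76,-38,-45],"rotation": [0.063,0,0.08],"fingers": -1},
    {"dp": [-86,-46,-47],"rotation": [0.077,0,0.097],"fingers": -1},
    {"dp": [-96,-54,-48],"rotation": [0.09,-0.001,0.113],"fingers": -1},
    {"dp": [-105,-61,-49],"rotation": [0.102,-0.001,0.129],"fingers": -1},
    {"dp": [-113,-66,-50],"rotation": [0.111,-0.001,0.14],"fingers": -1},
    {"dp": [-118,-70,-50],"rotation": [0.117,-0.001,0.147],"fingers": -1},
    {"dp": [-119,-71,-50],"rotation": [0.118,-0.001,0.149],"fingers": -1},
    {"dp": [-119,-71,-50],"rotation": [0.118,-0.001,0.149],"fingers": -1},
    {"dp": [-119,-71,-50],"rotation": [0.118,-0.001,0.149],"fingers": -1},
  ],
)

```text
clock: 4.85
position: [0.5407, 0.0618, 0.1862]
eef_rot: [-180.0, 37.9, 177.6]
force: [0.2, 0.1, -4.1]
finger_gap: 0.0137
grip_force: 49.9
```

Run:
```python
from h import *
w=snap('wrist','wrist4.png')['frame'];s=snap('side','side4.png')['frame'];c=snap('scene','scene4.png')['frame']
st=read_state();p,R=cur();print('grip pt',p-R[:,2]*.0188,st['eef_rot'],st['force'],st['finger_gap'],st['joints'])
z=lambda i,x0,y0,x1,y1,k:cv2.resize(i[y0:y1,x0:x1,::-1],None,fx=k,fy=k,interpolation=cv2.INTER_CUBIC)
A=z(s,220,130,345,280,4);cw=z(c,195,130,310,280,2)
o=np.zeros((600,800,3),np.uint8);o[:,:500]=A;o[:300,500:730]=cw
cv2.imwrite('pics/m4.png',o)
```

```text
grip pt [0.5291 0.0624 0.2012] [-179.9743   37.9188  177.6191] [ 0.1631 -0.291  -3.1217] 0.013871888661371502 [  2.5253 -22.353  112.8325  -3.8691  51.769  -83.7294]
```

View pics/m4.png

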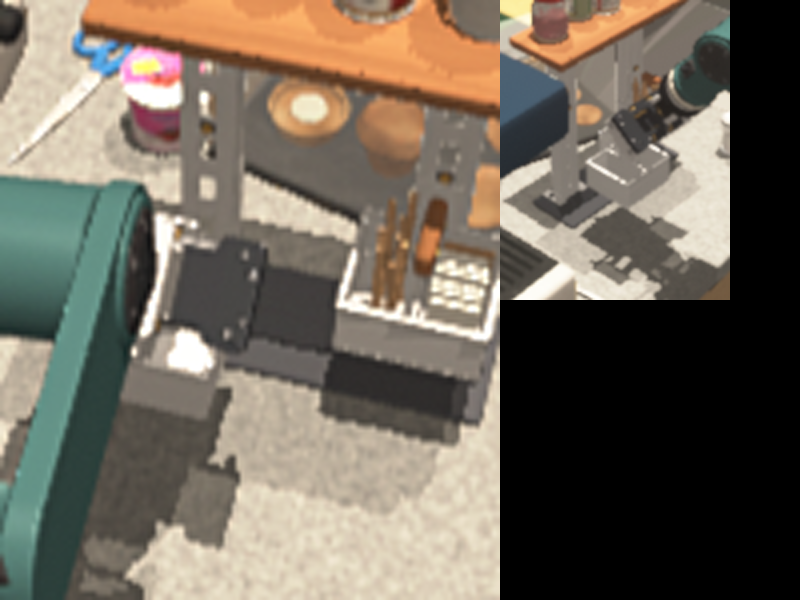

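View pics/wrist4.png

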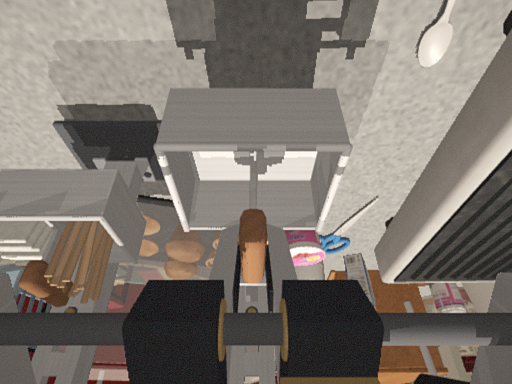

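The wrist view shows the held caddy level, its bar at (252,230) roughly in line with the empty post at (250,365). Next I'll magnify the post to get its edges and slots.

Run:
```python
from h import *
z=lambda f,x0,y0,x1,y1,k:cv2.resize(cv2.imread(f'pics/{f}.png')[y0:y1,x0:x1],None,fx=k,fy=k,interpolation=cv2.INTER_NEAREST)
o=np.zeros((600,800,3),np.uint8)
def put(a,x,y):o[y:y+a.shape[0],x:x+a.shape[1]]=a
put(z('side0',260,140,286,208,8),0,0)
put(z('wrist1',160,220,220,384,3.6),230,0)
put(z('wrist4',215,330,295,384,4),460,0)
put(z('scene1',215,165,240,245,4.5),460,230)
put(z('side4',256,140,290,200,5),600,230)
cv2.imwrite('pics/m5.png',o)
```

```text
(no output)
```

View pics/m5.png

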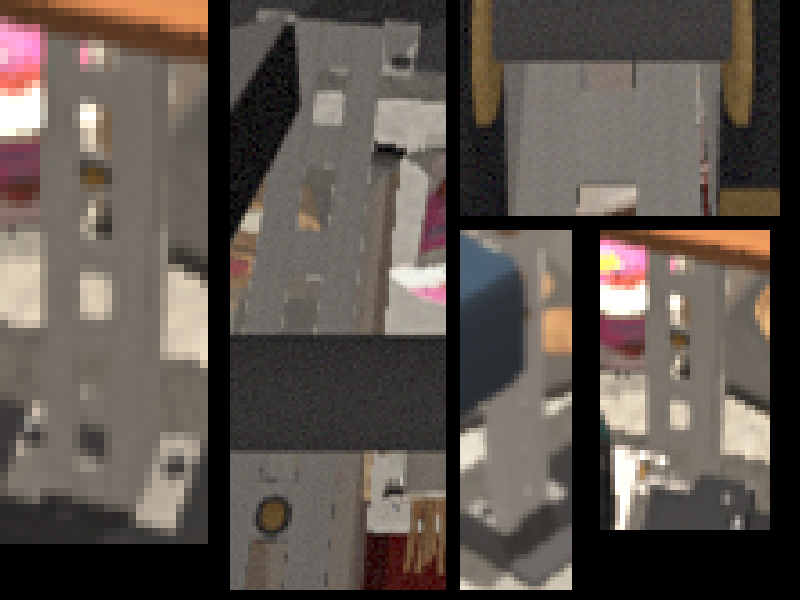

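The panels show the button at side0 (271.9,161.9) and wrist1 (171.7,363.1). The slot centres are at side0 (272,177) for the 118 mm slot, and in wrist4 at column ~252 for the two slots at rows 350 and 378.

Run:
```python
from h import *
S,W,V=load('side0'),load('wrist1'),load('wrist4')
b=tri(S,(271.7,161.7),W,(171.9,363.2));print('button',b,plane(W,171.9,363.2,.199),plane(S,271.7,161.7,.199))
q=np.radians(-2.4);X=np.array([np.cos(q),np.sin(q),0]);Y=np.array([-X[1],X[0],0])
f=np.array([.676,.0565,0])
for z in(30,74,118,162,206,250):
    c=[f+Y*.006*k+np.array([0,0,(z+h)/1e3]) for h,k in((0,0),(26,0),(13,1),(13,-1))]
    print(z,*[np.round([proj(s,p) for p in c],1).tolist() for s in(S,W,V)])
print('edges V',proj(V,f+Y*.02+[0,0,.27]),proj(V,f-Y*.02+[0,0,.27]))
def face(s,u,v):  # ray onto face plane
    o,d=ray(s,u,v);P=o+d*((f-o)@X)/(d@X);return [(P-f)@Y,P[2]]
print('V slots',face(V,252,352),face(V,252,376.3),face(V,244,376.5),face(V,259,376.5),'edges',face(V,227,375),face(V,275,375))
print('W slot30',face(W,160+(313-230)/3.6,220+108/3.6),face(W,160+(346-230)/3.6,220+108/3.6))
print('S slot118',face(S,270,177),face(S,274.2,177),face(S,272,174),face(S,272,179.8))
```

```text
button (array([0.6647, 0.0557, 0.2003]), np.float64(0.0012323156780583106)) [0.6777 0.0556 0.199 ] [0.6655 0.0551 0.199 ]
30 [[271.5, 195.7], [271.6, 190.5], [269.7, 192.7], [273.4, 193.5]] [[188.7, 240.7], [186.7, 256.1], [191.7, 248.6], [183.8, 248.0]] [[252.3, 178.1], [252.3, 194.4], [257.1, 186.1], [247.6, 186.1]]
74 [[271.6, 186.8], [271.7, 181.3], [269.8, 183.6], [273.6, 184.5]] [[185.2, 267.4], [182.9, 284.7], [188.3, 276.2], [179.9, 275.6]] [[252.4, 206.5], [252.4, 225.3], [257.5, 215.7], [247.3, 215.7]]
118 [[271.8, 177.4], [271.9, 171.7], [269.9, 174.2], [273.8, 175.0]] [[181.3, 297.4], [178.7, 316.8], [184.4, 307.1], [175.5, 306.7]] [[252.4, 239.3], [252.4, 261.1], [257.9, 249.9], [246.9, 249.9]]
162 [[271.9, 167.6], [272.0, 161.6], [270.0, 164.2], [274.0, 165.1]] [[176.8, 331.1], [173.9, 353.2], [180.1, 342.1], [170.6, 341.8]] [[252.5, 277.4], [252.5, 302.9], [258.4, 289.8], [246.6, 289.8]]
206 [[272.1, 157.3], [272.2, 150.9], [270.1, 153.7], [274.2, 154.6]] [[171.7, 369.5], [168.4, 394.7], [175.2, 381.9], [165.0, 381.8]] [[252.5, 322.1], [252.6, 352.5], [259.0, 336.9], [
[... 419 characters left out ...]
4(-0.007465980325956491), np.float64(0.2506775511741618)] [np.float64(0.00555326203980302), np.float64(0.25069953146777724)] edges [np.float64(-0.02227464759357345), np.float64(0.24952701594396712)] [np.float64(0.019490182983119744), np.float64(0.24959756744731942)]
W slot30 [np.float64(-0.006640755534753634), np.float64(0.0464715040207134)] [np.float64(0.0070954719557800245), np.float64(0.045242755038816224)]
S slot118 [np.float64(0.005464245630840517), np.float64(0.11825017766244428)] [np.float64(-0.007465288165537306), np.float64(0.12243971172270496)] [np.float64(-0.0005576656658993818), np.float64(0.13384760346503177)] [np.float64(-0.0008473065574130552), np.float64(0.10736703067232045)]
```

Run:
```python
from h import *
V=load('wrist4')
st=Ro.from_euler('xyz',[-179.9743,37.9188,177.6191],degrees=True).as_matrix();p=np.array([.5407,.0618,.1862]);g=p-st[:,2]*.0188
yaw=np.radians(-2.38);X=np.array([np.cos(yaw),np.sin(yaw),0]);Y=np.array([-X[1],X[0],0])
O=g-[0,0,.0895]
h=cv2.cvtColor(V['frame'],cv2.COLOR_RGB2HSV)
m=((h[...,0]<18)&(h[...,1]>120)&(h[...,2]>50))
for r in(214,222,230,240,250,260):
    c=np.where(m[r,232:275])[0]+232;print(r,c.min(),c.max(),c.mean())
pj=lambda x,y,z:np.round(proj(V,O+X*x+Y*y+[0,0,z]),1)
for x in(-.028,0,.028):print(x,pj(x,0,.1),pj(x,.007,.1),pj(x,-.007,.1))
print('rim front',pj(-.046,.052,.05),pj(-.046,-.052,.05),'bottom',pj(-.046,.052,0),pj(-.046,-.052,0),'back',pj(.046,.052,.05),pj(.046,-.052,.05))
for f in('scene1','side0'):
    s=load(f);g=cv2.cvtColor(s['frame'],cv2.COLOR_RGB2GRAY)
    if f=='scene1':
        for r in(205,215,225):print(r,g[r,216:244])
g=cv2.cvtColor(load('side0')['frame'],cv2.COLOR_RGB2GRAY)
print(g[155:200,272])
```

```text
214 243 263 253.0
222 241 265 252.65217391304347
230 240 265 252.5
240 239 266 252.5
250 240 265 252.5
260 241 264 252.7826086956522
-0.028 [251.6 244.3] [266.1 244.3] [237.1 244.3]
0 [251.8 267.1] [264.3 267.1] [239.2 267.1]
0.028 [251.9 284.6] [263.  284.6] [240.8 284.6]
rim front [349.5 143.3] [153.5 143.6] bottom [334.6  86.3] [168.5  86.5] back [319.2 228.9] [184.6 229.1]
205 [ 62  75  88  99 112 125 127 126 126 126 125 125 124 124 124 124 128 152
 181 189 165 127 116 114 116 117 116 115]
215 [233 231 215 191 169 137 128 128 127 127 125 125 124 124 126 126 125 123
 106  79  69  67  66  66  66  66  66  66]
225 [122 132 154 161 147 133 132 130 129 128 126 125 126 126 126 124 116 104
  99 106 103  82  70  67  67  67  68  68]
[128 115 120 136 135  85  65  76 100 121 109 112  84  57  93 115 113 110
 114 156 201 200 202 207 183 117 110 113 112 107 104 105 107 112 115 113
 113 110  87  61  58  61  92 120 113]
```

Run:
```python
from h import *
q=np.radians(-2.5);X=np.array([np.cos(q),np.sin(q),0])
delta(*pose(np.array([.676,.0557,.2035])-X*.071,-2.5,38))
```

```text
dp [-61.4237  -0.4243  44.9179] rot [ 0.0008 -0.0014  0.0016] dist 0.07609648764700018
```

Emit:
drive_tool(
  steps=[
    {"dp": [-4,0,3],"rotation": [0,0,0],"fingers": -1},
    {"dp": [-12,0,9],"rotation": [0,0,0],"fingers": -1},
    {"dp": [-21,0,15],"rotation": [0,0,0],"fingers": -1},
    {"dp": [-30,0,22],"rotation": [0,0,0],"fingers": -1},
    {"dp": [-39,0,29],"rotation": [0,0,0],"fingers": -1},
    {"dp": [-48,0,35],"rotation": [0,0,0],"fingers": -1},
    {"dp": [-55,0,40],"rotation": [0,-0.001,0.001],"fingers": -1},
    {"dp": [-60,0,44],"rotation": [0,-0.001,0.002],"fingers": -1},
    {"dp": [-61,0,45],"rotation": [0,-0.001,0.002],"fingers": -1},
    {"dp": [-61,0,45],"rotation": [0,-0.001,0.002],"fingers": -1},
    {"dp": [-61,0,45],"rotation": [0,-0.001,0.002],"fingers": -1},
  ],
)

```text
clock: 5.92
position: [0.6165, 0.0586, 0.1887]
eef_rot: [179.9, 38.0, 177.5]
force: [-0.3, -0.5, -3.0]
finger_gap: 0.0137
grip_force: 49.9
```

Run:
```python
from h import *
w=snap('wrist','wrist5.png');s=snap('side','side5.png');c=snap('scene','scene5.png')
st=read_state();p,R=cur();print('grip pt',p-R[:,2]*.0188,st['eef_rot'],st['force'])
f=np.array([.676,.0557,0]);q=np.radians(-2.5);Y=np.array([-np.sin(q),np.cos(q),0])
print([proj(w,f+Y*y+[0,0,z]).round(1) for z in(.206,.232,.25,.27) for y in(-.02,-.006,.006,.02)])
z=lambda s,x0,y0,x1,y1,k:cv2.resize(s['frame'][y0:y1,x0:x1,::-1],None,fx=k,fy=k,interpolation=cv2.INTER_NEAREST)
o=np.zeros((600,800,3),np.uint8)
o[:532,:400]=z(w,200,251,300,384,4)
o[:330,410:740]=z(s,235,150,290,205,6)
o[340:580,410:710]=z(c,200,180,275,240,4)
cv2.imwrite('pics/m6.png',o)
```

```text
grip pt [0.605  0.0591 0.2039] [179.9355  38.0326 177.4594] [ 0.157  -0.3794 -3.4729]
[array([225.3, 293.8]), array([243.8, 293.8]), array([259.6, 293.7]), array([278. , 293.7]), array([223.5, 330.6]), array([243.2, 330.5]), array([260.2, 330.4]), array([279.9, 330.4]), array([222.1, 359.2]), array([242.8, 359.1]), array([260.6, 359. ]), array([281.4, 359. ]), array([220.3, 394.6]), array([242.3, 394.5]), array([261.2, 394.4]), array([283.2, 394.3])]
```

View pics/m6.png

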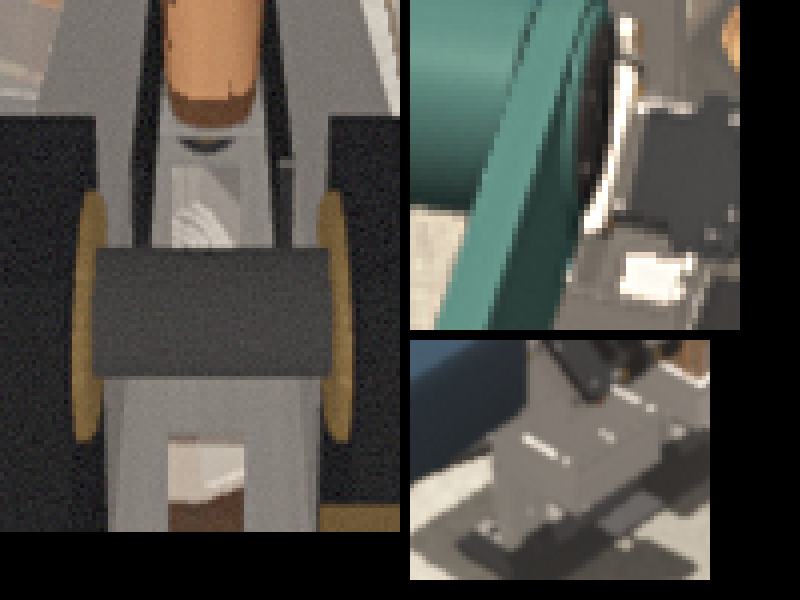

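The wrist crop shows the slot centre at about column 251.0 and the bar centre at 252.5, so the caddy needs to go 1 mm to -y. The button sits just above the bar's end. I'll push in.

Emit:
drive_tool(
  steps=[
    {"dp": [0,-1,0],"rotation": [0,0,0],"fingers": -1},
    {"dp": [-2,-1,1.6],"rotation": [0,0,0],"fingers": -1},
    {"dp": [-4,-1,3.1],"rotation": [0,0,0],"fingers": -1},
    {"dp": [-6,-1,4.7],"rotation": [0,0,0],"fingers": -1},
    {"dp": [-8,-1,6.2],"rotation": [0,0,0],"fingers": -1},
    {"dp": [-10,-1,7.8],"rotation": [0,0,0],"fingers": -1},
    {"dp": [-11.8,-1,9.2],"rotation": [0,0,0],"fingers": -1},
    {"dp": [-11.8,-1,9.2],"rotation": [0,0,0],"fingers": -1},
    {"dp": [-11.8,-1,9.2],"rotation": [0,0,0],"fingers": -1},
  ],
)

```text
clock: 6.82
position: [0.6314, 0.0568, 0.1891]
eef_rot: [180.0, 38.0, 177.5]
force: [-5.6, -0.3, -0.2]
finger_gap: 0.0133
grip_force: 50.0
```

Emit:
drive_tool(
  steps=[
    {"dp": [-1.6,0,1.2],"rotation": [0,0,0],"fingers": -1},
    {"dp": [-3.1,0,2.5],"rotation": [0,0,0],"fingers": -1},
    {"dp": [-3.9,0,3.1],"rotation": [0,0,0],"fingers": -1},
    {"dp": [-3.9,0,3.1],"rotation": [0,0,0],"fingers": -1},
  ],
)

```text
clock: 7.15
position: [0.6319, 0.0566, 0.1891]
eef_rot: [-180.0, 37.4, 177.5]
force: [-38.4, -0.7, 15.0]
finger_gap: 0.0131
grip_force: 50.0
```

Emit:
drive_tool(
  steps=[
    {"dp": [2.4,0,-1.9],"rotation": [0,0,0],"fingers": -1},
    {"dp": [4.6,0,-3.6],"rotation": [0,0,0],"fingers": -1},
    {"dp": [4.6,0,-3.6],"rotation": [0,0,0],"fingers": -1},
    {"dp": [4.6,0,-3.6],"rotation": [0,0,0],"fingers": -1},
  ],
)

```text
clock: 7.48
position: [0.6308, 0.0568, 0.1889]
eef_rot: [180.0, 38.0, 177.5]
force: [-4.0, -0.0, -1.1]
finger_gap: 0.0134
grip_force: 50.0
```

Run:
```python
from h import *
w=snap('wrist','wrist7.png');s=snap('side','side7.png');c=snap('scene','scene7.png')
for i in range(2):
    snapshot('scene');st=read_state();print(st['force'],st['moment'])
p,R=cur();print('grip pt',p-R[:,2]*.0188,st['eef_rot'])
V=load('wrist5');q=np.radians(-2.5);Y=np.array([-np.sin(q),np.cos(q),0])
g=cv2.cvtColor(V['frame'],cv2.COLOR_RGB2GRAY).astype(int);r=V['frame'][...,0].astype(int)-V['frame'][...,2]
print(g[352:384:2,252]);
for row in(300,306,370,378):print(row,g[row,234:270])
for x in(.664,.668,.672,.676):
    f=np.array([x,.0557,0]);print(x,[(proj(V,f+Y*.006+[0,0,z])-proj(V,f-Y*.006+[0,0,z]))[0].round(2) for z in(.212,.215,.255,.262)],[proj(V,f+[0,0,z])[1].round(1) for z in(.206,.211,.215,.25,.255,.26)],'button',proj(V,f+[-.0045,0,.199]),proj(V,f+[-.0045,0,.203]))
# bar end bias check
X=np.array([np.cos(q),np.sin(q),0]);O=np.array([.605,.0591,.1139])
print('bar rear end top/bot',proj(V,O+X*.028+[0,0,.1]),'backplate top',proj(V,O+X*.046+[0,0,.0935]),'front top',proj(V,O-X*.028+[0,0,.1]))
print(g[262:312,252])
```

```text
[-3.5713 -0.4498 -0.8435] [-0.0855  0.9063 -0.1185]
[-3.8882 -0.7247 -1.2424] [-0.082   0.969  -0.0872]
grip pt [0.6195 0.0573 0.2037] [179.9465  38.0109 177.4537]
[133 129 129 128 127 167 186 187 185 184 202 180  83  67  68  74]
300 [ 28  44  26  35  84 132 133 133 131 151 156 157 148 154 156 153 145 145
 147 147 148 150 147 137 132 119 132 137 132 128 134 132 135  98  42  33]
306 [ 35  29  36  41 118 129 130 131 137 185 182 161 146 151 163 187 195 188
 188 195 174 147 144 149 149 148 134 136 131 130 132 131 135 123  55  40]
370 [127 133 134 133 131 126 130 131 175 179 176 175 178 177 178 179 182 182
 184 187 191 202 204 214 210 196 183 138 127 128 127 128 127 131 131 130]
378 [133 132 131 131 127 127 131 124  76  63  65  64  62  62  65  60  68  65
  67  70  69  66  60  60  67  67  67 134 137 133 132 129 133 131 129 131]
0.664 [np.float64(16.77), np.float64(16.9), np.float64(18.94), np.float64(19.34)] [np.float64(288.4), np.float64(295.4), np.float64(301.0), np.float64(356.3), np.float64(365.1), np.float64(374.3)] button [250.6054 276.8458] [250.5998 282.2263]
0.668 [np.float64(16.5
[... 321 characters left out ...]
.0), np.float64(298.8), np.float64(304.3), np.float64(358.2), np.float64(366.8), np.float64(375.6)] button [251.1283 280.7407] [251.1282 286.0084]
0.676 [np.float64(16.06), np.float64(16.18), np.float64(18.04), np.float64(18.41)] [np.float64(293.7), np.float64(300.4), np.float64(305.9), np.float64(359.1), np.float64(367.5), np.float64(376.2)] button [251.3789 282.6071] [251.3813 287.8201]
bar rear end top/bot [251.9719 284.3486] backplate top [252.0035 284.0957] front top [251.7647 244.2343]
[150 149 149 149 150 148 147 151 150 151 150 155 152 134  79  69  72  77
  75  69  80 117 138 109  73  51  52  97 136 125 122 125 139 148 149 148
 147 149 147 149 148 171 196 195 188 187 194 198 185 178]
```

Emit:
drive_tool(
  steps=[
    {"dp": [1.2,0,-0.9],"rotation": [0,0,0],"fingers": -1},
    {"dp": [2,0,-1.5],"rotation": [0,0,0],"fingers": -1},
    {"dp": [2,0,-1.5],"rotation": [0,0,0],"fingers": -1},
    {"dp": [2,0,-1.5],"rotation": [0,0,0],"fingers": -1},
  ],
)

```text
clock: 8.07
position: [0.6284, 0.0569, 0.189]
eef_rot: [179.9, 38.0, 177.5]
force: [-2.2, -0.8, -2.3]
finger_gap: 0.0137
grip_force: 50.0
```

Emit:
drive_tool(
  steps=[
    {"dp": [1.2,0,-0.9],"rotation": [0,0,0],"fingers": -1},
    {"dp": [2.4,0,-1.8],"rotation": [0,0,0],"fingers": -1},
    {"dp": [2.4,0,-1.8],"rotation": [0,0,0],"fingers": -1},
    {"dp": [2.4,0,-1.8],"rotation": [0,0,0],"fingers": -1},
  ],
)

```text
clock: 8.4
position: [0.6257, 0.0573, 0.1892]
eef_rot: [179.9, 38.1, 177.5]
force: [0.6, 0.5, -2.5]
finger_gap: 0.0138
grip_force: 50.0
```

Emit:
drive_tool(
  steps=[
    {"dp": [-2,0,1.5],"rotation": [0,0,0],"fingers": -1},
    {"dp": [-4,0,3.1],"rotation": [0,0,0],"fingers": -1},
    {"dp": [-5,0,3.9],"rotation": [0,0,0],"fingers": -1},
    {"dp": [-5,0,3.9],"rotation": [0,0,0],"fingers": -1},
    {"dp": [-4.1,0,5.1],"rotation": [0,0,0],"fingers": -1},
    {"dp": [-2.8,0,6.7],"rotation": [0,0,0],"fingers": -1},
    {"dp": [-1.6,0,8.2],"rotation": [0,0,0],"fingers": -1},
    {"dp": [-0.4,0,9.8],"rotation": [0,0,0],"fingers": -1},
    {"dp": [0.9,0,11.4],"rotation": [0,0,0],"fingers": -1},
    {"dp": [2.1,0,13],"rotation": [0,0,0],"fingers": -1},
    {"dp": [2.1,0,13],"rotation": [0,0,0],"fingers": -1},
    {"dp": [2.1,0,13],"rotation": [0,0,0],"fingers": -1},
  ],
)

```text
clock: 9.4
position: [0.6316, 0.057, 0.1775]
eef_rot: [179.9, 38.0, 177.5]
force: [-4.9, -0.1, -0.8]
finger_gap: 0.0138
grip_force: 50.0
```

Emit:
drive_tool(
  steps=[
    {"dp": [0.6,0,0.8],"rotation": [0,0,0],"fingers": -1},
    {"dp": [1.2,0,1.6],"rotation": [0,0,0],"fingers": -1},
    {"dp": [1.8,0,2.4],"rotation": [0,0,0],"fingers": -1},
    {"dp": [1.8,0,2.4],"rotation": [0,0,0],"fingers": -1},
    {"dp": [1.8,0,2.4],"rotation": [0,0,0],"fingers": -1},
  ],
)

```text
clock: 9.82
position: [0.6318, 0.057, 0.1747]
eef_rot: [179.9, 38.0, 177.5]
force: [-6.1, 1.3, -0.2]
finger_gap: 0.0135
grip_force: 50.0
```

Emit:
drive_tool(
  steps=[
    {"dp": [0.6,0,0.8],"rotation": [0,0,0],"fingers": -1},
    {"dp": [1.2,0,1.6],"rotation": [0,0,0],"fingers": -1},
    {"dp": [1.2,0,1.6],"rotation": [0,0,0],"fingers": -1},
    {"dp": [1.2,0,1.6],"rotation": [0,0,0],"fingers": -1},
  ],
)

```text
clock: 10.15
position: [0.6318, 0.057, 0.1747]
eef_rot: [179.9, 38.1, 177.5]
force: [-12.1, 0.4, 7.1]
finger_gap: 0.0131
grip_force: 50.0
```

Emit:
drive_tool(
  steps=[
    {"dp": [1.2,0,1],"rotation": [0,0,0],"fingers": -1},
    {"dp": [2.6,0,1.9],"rotation": [0,0,0],"fingers": -1},
    {"dp": [2.6,0,1.9],"rotation": [0,0,0],"fingers": -1},
    {"dp": [2.6,0,1.9],"rotation": [0,0,0],"fingers": -1},
  ],
)

```text
clock: 10.48
position: [0.6318, 0.057, 0.1746]
eef_rot: [179.9, 38.3, 177.5]
force: [-17.5, -0.1, 14.3]
finger_gap: 0.0138
grip_force: 50.0
```

Run:
```python
from h import *
w=snap('wrist','wrist8.png')
st=read_state();p,R=cur();g=p-R[:,2]*.0188;print('grip',g,st['force'],st['eef_rot'])
q=np.radians(-2.5);X=np.array([np.cos(q),np.sin(q),0]);O=g-[0,0,.0895]
for n,P in(('plate top',O+X*.046+[0,0,.0935]),('button c',O+X*.0415+[0,0,.099]),('button top',O+X*.0415+[0,0,.103]),('flush top',O+X*.046+[0,0,.103]),('bar rear top',O+X*.028+[0,0,.1])):print(n,proj(w,P).round(1))
G=w['frame'][:,:,::-1];h=cv2.cvtColor(G,cv2.COLOR_BGR2HSV)
for r in range(272,312,2):print(r,cv2.cvtColor(G,cv2.COLOR_BGR2GRAY)[r,240:266].tolist(),h[r,251].tolist())
```

```text
grip [0.6202 0.0575 0.1894] [-16.4894  -0.0078  13.8206] [179.9455  38.3499 177.4735]
plate top [251.9 283.9]
button c [251.9 289.8]
button top [251.9 295.8]
flush top [252.  297.9]
bar rear top [251.9 284.4]
272 [71, 109, 82, 79, 79, 72, 77, 79, 72, 79, 76, 74, 75, 73, 77, 75, 72, 71, 77, 73, 77, 70, 72, 79, 112, 97] [12, 137, 99]
274 [91, 123, 85, 71, 79, 81, 72, 80, 77, 75, 77, 80, 76, 70, 75, 73, 72, 73, 69, 66, 76, 77, 71, 72, 120, 98] [11, 119, 103]
276 [117, 146, 108, 77, 78, 77, 76, 75, 78, 80, 78, 78, 74, 76, 75, 76, 78, 76, 74, 74, 75, 73, 68, 108, 137, 108] [12, 129, 101]
278 [117, 144, 140, 97, 75, 75, 76, 75, 79, 72, 78, 72, 71, 79, 75, 72, 79, 72, 74, 68, 70, 68, 82, 136, 139, 130] [11, 130, 96]
280 [141, 143, 144, 134, 106, 85, 77, 73, 79, 74, 77, 74, 73, 73, 79, 69, 75, 72, 73, 75, 82, 87, 124, 137, 140, 143] [12, 140, 100]
282 [140, 145, 142, 139, 140, 141, 138, 123, 120, 110, 101, 103, 101, 103, 106, 106, 107, 114, 126, 135, 138, 140, 143, 141, 144, 146] [10, 65, 118]
284 [135, 137, 132, 128, 131, 132, 137, 137, 130, 125, 119, 119, 120, 122, 120, 125, 125, 137, 139,
[... 1185 characters left out ...]
, 136, 127, 110, 104, 85, 90, 87, 82, 99, 115, 134, 135, 137, 133, 137, 129, 136, 131, 135] [17, 20, 88]
304 [132, 133, 135, 130, 128, 128, 128, 131, 129, 132, 131, 128, 126, 129, 130, 130, 129, 126, 129, 128, 128, 125, 134, 138, 132, 133] [16, 21, 132]
306 [130, 137, 133, 127, 169, 170, 171, 166, 166, 183, 191, 187, 177, 149, 144, 149, 150, 152, 147, 150, 145, 128, 136, 133, 133, 136] [17, 26, 195]
308 [133, 134, 127, 128, 155, 151, 155, 171, 188, 195, 177, 185, 198, 196, 171, 152, 143, 151, 151, 147, 148, 132, 134, 136, 133, 132] [17, 21, 191]
310 [132, 134, 132, 131, 184, 181, 175, 176, 165, 161, 185, 197, 197, 193, 195, 185, 150, 148, 149, 150, 151, 135, 136, 132, 134, 138] [17, 24, 204]
```

The button's brass disc is fully visible above the plate edge (rows 286–300), and the height reading matches home. I'll take off the preload and let go.

Emit:
drive_tool(
  steps=[
    {"dp": [-0.4,0,-2.2],"rotation": [0,0,0],"fingers": -1},
    {"dp": [-0.9,0,-4.4],"rotation": [0,0,0],"fingers": -1},
    {"dp": [-0.9,0,-4.4],"rotation": [0,0,0],"fingers": -1},
    {"dp": [-0.9,0,-4.4],"rotation": [0,0,0],"fingers": -1},
  ],
)

```text
clock: 10.87
position: [0.6298, 0.0569, 0.1744]
eef_rot: [179.9, 38.2, 177.4]
force: [-1.8, -0.6, 1.8]
finger_gap: 0.0138
grip_force: 50.0
```

Emit:
drive_tool(
  steps=[
    {"dp": [0,0,0],"rotation": [0,0,0],"fingers": -0.4},
    {"dp": [0,0,0],"rotation": [0,0,0],"fingers": -0.3},
    {"dp": [0,0,0],"rotation": [0,0,0],"fingers": -0.2},
    {"dp": [0,0,0],"rotation": [0,0,0],"fingers": -0.2},
    {"dp": [0,0,0],"rotation": [0,0,0],"fingers": -0.2},
    {"dp": [0,0,0],"rotation": [0,0,0],"fingers": -0.2},
    {"dp": [0,0,0],"rotation": [0,0,0],"fingers": -0.2},
    {"dp": [0,0,0],"rotation": [0,0,0],"fingers": -0.2},
  ],
)

```text
clock: 11.53
position: [0.6291, 0.057, 0.1734]
eef_rot: [179.9, 38.0, 177.5]
force: [-0.1, -0.6, -0.4]
finger_gap: 0.0375
grip_force: 0.0
```

Run:
```python
from h import *
w=snap('wrist','wrist9.png');g=cv2.cvtColor(w['frame'],cv2.COLOR_RGB2GRAY);st=read_state();print(st['finger_gap'],st['force'],st['position'])
print(g[240:312,252],load('wrist8')['frame'][240:312,252].mean(1).astype(int))
```

```text
0.03774921169400858 [ 0.1234  0.4458 -0.1662] [0.629  0.057  0.1733]
[146 148 146 150 149 149 149 155 150 153 152 150 152 152 152 152 151 153
 151 154 154 151 153 154 148 154 157 135  77  73  74  72  75  71  79  77
  71  76  77  74  76  77  79 113 140 143 140 117  54  64  92 100  98  99
  98 102 105 102 105 106 108 100  86  60  45  69 109 131 151 184 199 198] [121 121 131 138 141 142 143 142 144 142 142 142 144 142 143 141 144 145
 145 146 144 141 144 144 144 148 130  74  68  76  69  70  70  76  72  76
  70  74  67  72  69  66  99 128 119  74  67  88  91  87  90  94  93  92
  96  93 103  95  87  72  55  59  89 118 124 140 175 197 196 191 194 195]
```

Emit:
drive_tool(
  steps=[
    {"dp": [0,0,-6],"rotation": [0,0,0],"fingers": -0.2},
    {"dp": [0,0,-18],"rotation": [0,0,0],"fingers": -0.2},
    {"dp": [0,0,-32],"rotation": [0,0,0],"fingers": -0.2},
    {"dp": [4,0,-48],"rotation": [0,0,0],"fingers": -0.2},
    {"dp": [15,0,-64],"rotation": [0,0,0],"fingers": -0.2},
    {"dp": [30,0,-80],"rotation": [0,0,0],"fingers": -0.2},
    {"dp": [45,0,-96],"rotation": [0,0,0],"fingers": -0.2},
    {"dp": [60,0,-110],"rotation": [0,0,0],"fingers": -0.2},
    {"dp": [75,0,-122],"rotation": [0,0,0],"fingers": -0.2},
    {"dp": [80,0,-130],"rotation": [0,0,0],"fingers": -0.2},
    {"dp": [80,0,-130],"rotation": [0,0,0],"fingers": -0.2},
  ],
)

```text
clock: 12.5
position: [0.4854, 0.0635, 0.2289]
eef_rot: [179.9, 38.3, 177.5]
force: [0.6, -0.2, 0.2]
finger_gap: 0.0375
grip_force: 0.0
```

Run:
```python
from h import *
st=read_state();print(st['position'],st['force'])
q=np.radians(-2.5);X=np.array([np.cos(q),np.sin(q),0]);f=np.array([.667,.0560,0])
for n in('wrist','side','scene'):
    s=snap(n,n+'10.png');h=cv2.cvtColor(s['frame'],cv2.COLOR_RGB2HSV)
    m=((h[...,0]<18)&(h[...,1]>120)&(h[...,2]>50)).astype(np.uint8)
    pr=proj(s,f-X*.046+[0,0,.188]);nn,l,t,c=cv2.connectedComponentsWithStats(m)
    k=[i for i in range(1,nn) if t[i,4]>20 and np.linalg.norm(c[i]-pr)<25];print(n,'pred',pr,[(c[i],t[i]) for i in k])
w=load('wrist10');b=proj(w,f-X*.0045+[0,0,.199]);print('button',b)
g=cv2.cvtColor(w['frame'],cv2.COLOR_RGB2GRAY);u,v=b.round().astype(int);print(g[v-10:min(v+12,384):1,u-8:u+9])
```

```text
[0.4854 0.0635 0.2289] [ 0.637  -0.2489  0.2464]
wrist pred [252.3764 261.4258] [(array([252.136 , 257.9386]), array([245, 239,  15,  39, 456], dtype=int32))]
side pred [266.9873 175.6279] [(array([266.5455, 177.1023]), array([263, 168,   8,  18,  88], dtype=int32))]
scene pred [238.1325 191.4959] [(array([239.4414, 189.6036]), array([234, 183,  12,  15, 111], dtype=int32))]
button [252.4095 284.7086]
[[128 133 117  79  68  71  74  65  73  68  71  70  65  68  98 127 128]
 [127 134 134 101  74  70  73  74  68  65  65  62  65  75 117 130 132]
 [128 131 132 116 100  81  72  70  71  70  67  75  81 105 125 129 126]
 [128 133 129 129 123 113 102  91  92  88 101 110 116 124 128 130 129]
 [128 132 132 131 131 134 138 123 121 129 137 135 134 134 129 132 131]
 [131 131 134 131 133 133 136 133 135 134 139 136 134 136 131 133 132]
 [122 127 124 124 130 129 120 108 106 107 109 120 123 125 127 127 125]
 [124 124 127 132 126 108  85  61  61  63  71  91 111 128 131 123 127]
 [124 125 128 129  99  68  70  78  86  84  71  63  81 113 128 127 125]
 [124 122 125 122  74  58  87  88  94  94  95  77  57  8
[... 167 characters left out ...]
128  91  53  61  90  97  99 100  99  90  52  61 126 127 130]
 [124 122 127 112  60  58  84  97 101 103  95  80  49  82 128 127 129]
 [123 125 128 130  80  56  62  83  89  92  82  60  62 103 133 126 127]
 [124 123 125 128 111  78  53  51  63  63  44  66 103 127 131 129 128]
 [124 127 128 129 127 110  87  81  67  65  71 109 123 130 129 126 126]
 [127 121 126 127 127 123 118 121 110 104 109 125 129 121 131 126 127]
 [128 121 128 132 138 137 132 136 126 122 120 117 120 118 129 126 127]
 [124 122 126 148 150 152 145 143 139 125 111 115 110 111 127 130 126]
 [123 125 125 158 154 152 143 141 140 142 121 110 110 112 131 130 121]
 [123 120 130 161 152 149 142 144 144 144 139 126 114 110 126 129 128]]
```

```bash
python3 -c "
from plant import sign_off; print(sign_off())"
```

```text
the job is handed in; nothing more can be done
None
```

The caddy hangs by its two hooks in the empty left post, pressed down to its stop at the home height; the whole spring button shows above its back plate, the hand is clear, and the job was handed in at about 13 s.

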